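# Hold the label rewinder's dancer arm at its end stop for calibration

## Task

The label rewinder on the repair bench is having its dancer-arm sensor calibrated. Start the calibration by pressing the yellow foot pedal fully down to its stop and letting it come all the way back up; then swing the spring-loaded dancer arm with the blue roller forward and down, against its spring, until it is fully against its lower end stop, and finish while still holding it there so the end position can be read: do not let go. Leave everything else on the bench where it is.

Things in the scene. Friction and masses are not known exactly. Their poses are not given: they have to be found in the camera images.
- rewinder: Label rewinder, fixed: white box 180 x 130 mm (x, y) on a 220 x 200 mm base; roof at 232 mm, knob to 250 mm. Origin under its middle, on the bench. From its aluminium face (y = -66 mm) stick out a black flange (170 mm across) and a part roll of labels (108 mm across, axis at x = 20, z = 140 mm, out to y = -210 mm). The dancer arm swings parallel to the face, at the machine's -x end.
- dancer_arm: Sprung dancer arm of the rewinder: dark flat steel bar 16 x 6 mm, 170 mm from pivot to roller axis. At its outer end a blue, freely spinning guide roller (22 mm diameter, 100 mm long) points away from the face plate, parallel to the pivot axis. Origin on the pivot axis; the body turns with the arm.
- dancer_pivot (a point): Point on the pivot axis of the dancer arm, 60 mm above the bench; the axis runs along the rewinder's y. In the rewinder's frame it lies at (-50, -70, 60) mm.
- roller_mid (a point): Middle of the blue roller, on its axis, 170 mm from the pivot axis and 74 mm further along the rewinder's -y than dancer_pivot. About 199 mm above the bench at rest, 70 mm at the end stop. The roller reaches 50 mm to either side along the rewinder's y; beside it towards the rewinder's -x and below it there is free space.
- dancer (a joint): Swing of the dancer arm, rad: 0 at rest (sprung against the upper rubber pin, arm rising 55 degrees above level towards the rewinder's -x), growing as it swings forward (to the rewinder's -x) and down; 0.90 at the lower end stop (arm 3.4 degrees above level). The spring pushes back at the roller with about 3 N at first, 8 N at the stop, and returns the arm when let go.
- footswitch: Foot pedal of the rewinder, standing on the bench and fixed there: a yellow housing 150 x 100 mm (its x, y), heel block 36 mm high at its +x end, cheeks 39 mm high at the sides. Origin: under its middle. The treadle is hinged at the heel, 55 mm along +x and 40 mm above the bench; its free toe end points to -x.
- treadle: The treadle of the foot pedal: a ribbed black plate 125 mm long, 82 mm wide and 6 mm thick. Origin on its hinge axis, which runs along the footswitch's y; the body turns with the treadle.
- treadle_pad (a point): Point to press: on the treadle's top face, on its centre line, 100 mm from the hinge (25 mm from the toe edge). At rest about 67 mm above the bench, at the stop about 45 mm.
- pedal (a joint): Treadle angle in rad: 0 when up (sprung, toe end raised 0.24 rad), growing as it is pressed; 0.22 at its stop (almost level). At the press point the spring takes about 4 N at first and about 12 N at the stop.
- label_roll: Bystander: loose spare roll of white labels standing on its end, 110 mm across, 60 mm high. Origin under its middle.
- flange: Bystander: loose black outer flange of the rewinder lying flat, 170 mm across, 5 mm thick, with a grey hub to 19 mm height. Origin under its middle.
- cleaner: Bystander: loose white bottle with red cap, 62 mm across, 165 mm high. Origin under its middle.
- multimeter: Bystander: loose yellow multimeter lying face up, 165 x 82 x 36 mm, knob to 46 mm. Origin under its middle.
- screwdriver: Bystander: loose screwdriver with orange handle, 190 mm long along its x, lying on the bench. Origin under its middle.
- pliers: Bystander: loose pliers with red handles, about 160 mm long along their x, 12 mm thick, lying on the bench. Origin under the rivet.
- screw_tray: Bystander: loose blue open tray with screws, 120 x 90 x 28 mm. Origin under its middle.

How it is judged (in metres and radians):
On the way, in this order (a step that is already met when the one before it is completed fails the run):
1. the foot pedal is pressed fully down to its stop (value of joint pedal above 0.2 rad), for 0.1 s.
2. the foot pedal has come all the way back up, untouched (value of joint pedal below 0.02 rad and contact force between each of the fingers, the arm and treadle below 0.5 N), for 0.1 s.
3. the dancer arm is held against its lower end stop by the robot (value of joint dancer above 0.86 rad and contact force between any of the fingers, the arm and dancer_arm above 2 N), for 0.3 s.
At the end, for the whole second after the job is handed in: The robot is still holding the dancer arm, at rest, against its lower end stop (within about 2 degrees: joint above 0.86 of 0.90 rad) with at least 2 N of contact, the foot pedal is back up (below 0.02 rad), and every loose bystander is within 30 mm of where it started (all of step 3 and velocity of joint dancer between -0.1 and 0.1 rad/s and value of joint pedal below 0.02 rad and distance of each of label_roll, flange, cleaner, multimeter, screwdriver, pliers, screw_tray from where it was at the start of the episode below 0.03 m); the arm keeps its last pose, push and grip.
It fails at once if a bystander is pushed more than 30 mm from its place (distance of any of label_roll, flange, cleaner, multimeter, screwdriver, pliers, screw_tray from where it was at the start of the episode above 0.03 m).
It also fails if it takes over 54 s, if anything falls off the work surface, if the arm or the gripper's body presses on something with over 40 N, if the wrist force passes 120 N, or if a joint passes its speed limit or range.

## Robot

A 6-joint arm with a two-finger parallel gripper is mounted at the origin on the work surface. World frame = base frame: x ahead of the robot, y to its left, z up, the work surface at z = 0. Lengths are in mm, angles in rad, forces in N, time in s.
With the tool pointing down it reaches from about 325 to 850 mm from the base axis. Payload 4.4 kg.
Tool frame: the origin (TCP) lies on the centre line of the jaws, within the pads' length; the fingertips stand 19 mm ahead of it and the grasp point (between the pads) is the TCP; z points along the fingers, y is the line along which they close (so a half turn about z gives the same grasp; the last joint's range is limited). The gripper opens to 94 mm and grips with 3 to 60 N. Pads are 16 mm wide; open, the fingers measure 119 mm over their backs; the gripper's body (75 mm by 177 mm) begins 78 mm behind the grasp point.
Start: joints at [1.014, 0.207, 1.542, -0, 1.393, -0.15], TCP at [227.521, 528.073, 201.147] pointing down, gripper open.
Joint ranges: [-2.73, 2.73], [-0.86, 2.22], [0.23, 2.46], [-1.11, 4.25], [0.08, 2.63], [-2.82, 2.82]. Speed limits (rad/s): [2.79, 2.79, 3.14, 3.14, 3.14, 3.14].

## Interface

Orientations are given as a unit quaternion [w, x, y, z].
In Python, from workcell import ctrl gives the robot as it stands.
- The arm moves only by the tool apply_moves, never from a script. Its argument "steps" is a list of rows, each a list of 4 numbers: the shift along the tool's x, y, z in m, then the turn about the tool's z in degrees. In form: [[x, y, z, twist], ...]. A call has exactly 10 rows; each row shifts and turns the commanded pose from where the row before left it, along the tool's axes as they then stand; what a row does not reach is not made up. A row lasts 1/8 s, in which the tool goes at most 62.5 mm and 10.7 degrees, less where a joint would pass 70% of its speed; a pose out of reach is approached as far as the arm can. A call with a gripper value outside its range is refused whole. "fingers" is the closure in counts, from 0 (fully open) to 255 (shut), set as the call begins (left out, the last holds). The fingers move at their own pace and stop on an object; "grip_force" is the grip in N (left out, the last holds). Time passes only in rows, so rows that do not move let the fingers close, or fill a call up. It gives the time, the measured TCP pose, the force, the opening and the grip force at its end, in the units of the state.
- ctrl.get_obs(): the state, without advancing time (a new reading comes with each control period).
- ctrl.capture(name): name is "scene" or "top" or "wrist"; returns a dict with "image" (480x640x3 uint8, red, green, blue), "intrinsics" (3x3 intrinsics, pixels), "rvec" (rotation vector, rad) and "tvec" (3), from world to camera coordinates, as OpenCV has them. Camera axes: x right, y down, z forward; pixel columns grow to the right and rows downward; lengths in mm; the calibration is good to about 2 mm. A picture is of the moment at which its call begins. There is no depth.
- ctrl.close_job(): hands the job in; it is judged then, once.
Trained networks look in the newest picture that a camera, given by its name, has taken for a name from the list of things; names that differ only in an ending like _2 or _b are one class to them, and where a whole thing is asked for, a point or a joint stands for the part that bears it (a point fixed in the world has none). Each returns a list of dicts, best first, with "p" (0 to 1); they miss things now and then, are a little off and sometimes report something else, mostly with a low value. They report only what shows in the picture. A call takes as long as a camera call.
- ctrl.find_in(camera, query): "box" ([centre column, centre row, width, height] in pixels, round what is visible of it).
- ctrl.masks_of(camera, query): "region" (480x640 bool, what is visible of it) and "box" ([centre column, centre row, width, height] in pixels, round what is visible of it).
- ctrl.spot_point(camera, query): "centre" ([column, row] in pixels: a listed point, or the origin of a listed thing).
The state is a dict: "time": time; "q": joint angles; "qvel": joint speeds; "effort": joint torques, N m; "tool_pos": TCP position; "tcp_rot": TCP orientation; "wrist_force": force on the tool from outside, world axes, zero at the start; "torque": the same for the moment, N m; "grip_width": finger opening in mm; "finger_force": force on a finger pad.
Only numpy, scipy, OpenCV 4.12 (cv2) and the standard library are available. Lean on these libraries where they do the work, as an engineer would, in place of code of your own. Each camera call takes 0.05 s, during which the arm holds its last target. There are 200 camera calls.

## Working session

There is one attempt and no reset: what is moved stays moved. The work goes in short steps, Python scripts to look and compute and a tool call to move; the robot and the scene stay as the last step left them, time stands still between calls to the robot, and variables do not carry over. Pictures are saved under pics/ and viewed, at most 10 in all, crops included, and the job is handed in when it is done.

Besides the shell and the picture viewer there is one more tool, called after "Request:" as a command line: name --pt "numbers of a row" for each row, then --argument value for the rest. apply_moves: Moves the arm, as the interface text tells. Its arguments: {"type":"object","properties":{"steps":{"type":"array"},"fingers":{"type":"number"},"grip_force":{"type":"number"}},"required":["steps"]}

```bash
mkdir -p pics
cat > h.py <<'E'
from workcell import ctrl
import cv2, numpy as np
def cap(n,f=None):
    c=ctrl.capture(n)
    if f: cv2.imwrite('pics/'+f,c['image'][:,:,::-1])
    return c
def ray(c,px):
    K=np.array(c['intrinsics'],float);R=cv2.Rodrigues(np.array(c['rvec'],float))[0];t=np.array(c['tvec'],float).ravel()
    d=R.T@np.linalg.inv(K)@np.array([px[0],px[1],1.]);return -R.T@t,d
def atz(c,px,z):
    o,d=ray(c,px);return o+d*(z-o[2])/d[2]
def proj(c,P):
    return cv2.projectPoints(np.array(P,float).reshape(-1,1,3),np.array(c['rvec'],float),np.array(c['tvec'],float),np.array(c['intrinsics'],float),None)[0].reshape(-1,2)
E
python3 - <<'E'
from h import *
np.set_printoptions(precision=1,suppress=True)
Z=dict(treadle_pad=67,roller_mid=199,dancer_pivot=60,treadle=40,footswitch=0,rewinder=0,label_roll=0,flange=0,cleaner=0,multimeter=0,screwdriver=0,pliers=0,screw_tray=0)
for n in('scene','top'):
    c=cap(n,n+'1.png'); print(n,ray(c,(320,240)))
    for q,z in Z.items():
        for r in ctrl.spot_point(n,q)[:2]: print(q,round(r['p'],2),np.array(r['centre']),atz(c,r['centre'],z))
o=ctrl.get_obs();print(o['time'],o['tcp_rot'],o['wrist_force'])
E
```

```text
scene (array([ 508.9, -779.8, 1005. ]), array([ 0. ,  0.7, -0.7]))
treadle_pad 0.94 [261.8 352.2] [ 398.5 -275.5   67. ]
roller_mid 0.76 [382.7 244.8] [700.  -80.6 199. ]
roller_mid 0.33 [279.8 358.9] [ 449.8 -363.5  199. ]
dancer_pivot 0.72 [380.3 245.6] [725.7  37.5  60. ]
treadle 0.63 [304.  346.5] [ 496.5 -253.    40. ]
treadle 0.6 [393.  395.9] [ 689.1 -388.3   40. ]
footswitch 0.81 [279.1 360.7] [ 433.5 -265.3    0. ]
rewinder 0.8 [371.6 237. ] [718.2 126.2  -0. ]
label_roll 0.96 [283.7 208.2] [449.8 273.5   0. ]
label_roll 0.2 [267.7 280.3] [401.9 -17.3   0. ]
flange 0.79 [394.6 393.1] [ 701.4 -365.7    0. ]
cleaner 0.88 [337.8 456.7] [ 557.  -493.9   -0. ]
multimeter 0.61 [324.7 164.4] [599.9 491.4   0. ]
screwdriver 0.73 [269.1 281.9] [406.  -23.2   0. ]
pliers 0.54 [264.6 170.2] [383.5 474.2   0. ]
screw_tray 0.89 [264.3 452. ] [ 401.5 -473.8   -0. ]
screw_tray 0.18 [336.3 455. ] [ 554.2 -490.4    0. ]
top (array([ 376.6,    1.8, 1453.8]), array([ 0.2,  0. , -1. ]))
treadle_pad 0.79 [441.4 312.1] [ 399.5 -270.2   67. ]
roller_mid 0.69 [370.5 185.9] [693.6 -91.6 199. ]
dancer_pivot 0.36 [143.5 242. ] [590.3 485.7  60. ]
treadle 0.63 [430.1 279. ] [ 484.9 -250.3   40. ]
treadle 0.4 [315.6 193.6] [715.3  42.1  40. ]
footswitch 0.88 [432.6 297.1] [ 440.2 -262.     0. ]
footswitch 0.52 [317.5 190.2] [734.2  37.9   0. ]
label_roll 0.76 [222.9 299.9] [441.5 291.2   0. ]
flange 0.7 [467.4 204.2] [ 688.6 -366.9    0. ]
cleaner 0.86 [517.5 252.7] [ 554.4 -493.3    0. ]
multimeter 0.98 [147.1 244.3] [593.1 496.7   0. ]
multimeter 0.43 [223.2 296.4] [450.7 290.5   0. ]
screwdriver 0.78 [344.7 311.2] [406.9 -29.6   0. ]
pliers 0.87 [149.5 321.5] [388.1 483.2   0. ]
screw_tray 0.57 [516.2 313.2] [ 394.7 -479.2    0. ]
screw_tray 0.33 [369.4 188.6] [ 736.3 -103.2    0. ]
1.4 [ 0.   0.2  1.  -0. ] [-0.1 -0.1  0.5]
```

View pics/scene1.png

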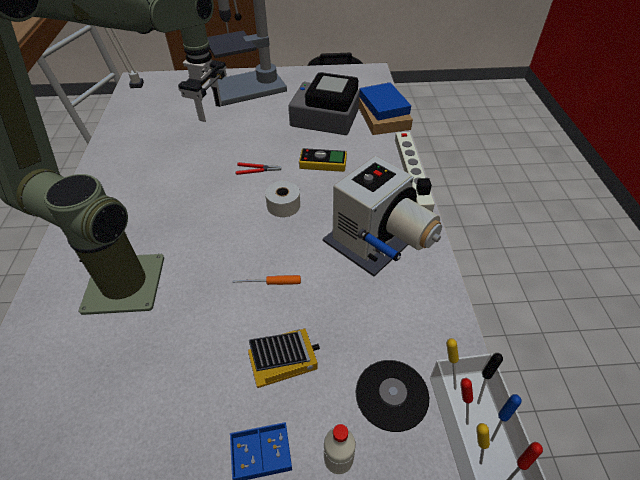

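View pics/top1.png

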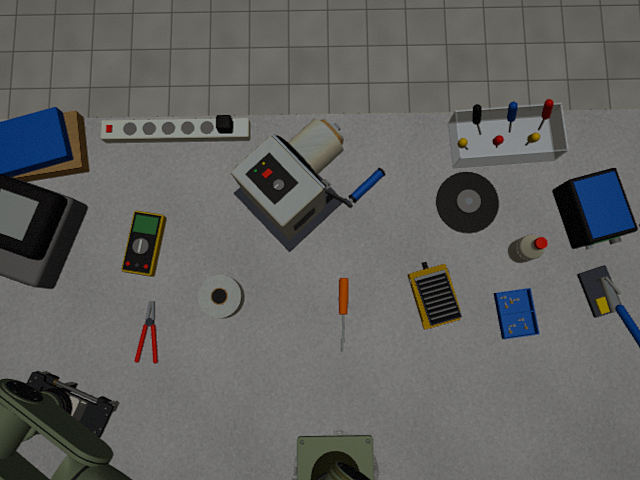

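The top view shows the roller at (352,204)–(383,170), pointing up and right, and the pedal at (435,297). The dancer's swing side is free. I'll fit the rewinder pose from the roller masks, and the pedal axis from both views.

```bash
cat > fit.py <<'E'
from h import *
from scipy.optimize import least_squares
from scipy.spatial.transform import Rotation as Ro
np.set_printoptions(precision=1,suppress=True)
cs={n:cap(n) for n in('scene','top')}; ob={};pad={};foot={}
for n,c in cs.items():
    hsv=cv2.cvtColor(c['image'],cv2.COLOR_RGB2HSV)
    m=cv2.inRange(hsv,(105,120,50),(130,255,255))
    w=proj(c,[[695,-86,199]])[0].astype(int)
    k=np.zeros_like(m);k[w[1]-35:w[1]+35,w[0]-35:w[0]+35]=1;m=m*k
    nl,lab,st,ce=cv2.connectedComponentsWithStats(m);i=1+np.argmax(st[1:,4])
    p=np.argwhere(lab==i)[:,::-1].astype(float);mu=p.mean(0);u=np.linalg.svd(p-mu,full_matrices=0)[2][0]
    s=(p-mu)@u;e=[mu+u*s.min(),mu+u*s.max()];e.sort(key=lambda a:a[1]) # by row
    ob[n]=e;print(n,st[i],e)
    pad[n]=ctrl.spot_point(n,'treadle_pad')[0]['centre'];foot[n]=ctrl.spot_point(n,'footswitch')[0]['centre']
def pts(v,q=0):
    a=np.radians(55)-q;L=np.array([[-50-170*np.cos(a),y,60+170*np.sin(a)] for y in(-94,-144,-194)])
    return Ro.from_euler('z',v[2]).apply(L)+[v[0],v[1],0]
def res(v):
    P=pts(v);r=[]
    # outer end (-194): top row smaller; scene row larger
    for n in cs:
        q=proj(cs[n],P[[0,2]]);e=ob[n] if n=='scene' else ob[n][::-1];r.append(q-np.array(e))
    return np.concatenate(r).ravel()
s=least_squares(res,[720,60,0.8],x_scale=[10,10,.1]);v=s.x
print('rew',v[:2],v[2],res(v));print(pts(v),pts(v,.9))
def tri(d):
    A=np.zeros((3,3));b=np.zeros(3)
    for n in cs:
        o,r=ray(cs[n],d[n]);r/=np.linalg.norm(r);M=np.eye(3)-np.outer(r,r);A+=M;b+=M@o
    return np.linalg.solve(A,b)
print('pad',tri(pad),'foot',tri(foot))
o=ctrl.get_obs();print(o['time'],Ro.from_quat(np.roll(o['tcp_rot'],-1)).as_matrix().round(3))
E
python3 fit.py
```

```text
scene [365 233  33  26 294] [array([365.7, 235.5]), array([395.3, 254.7])]
top [351 170  33  30 317] [array([380.7, 171.6]), array([353.5, 196.7])]
rew [708.7 123.3] 0.7344366640964627 [-0.4 -0.6  2.3  1.7 -2.5  2.5  1.3 -0.6]
[[ 662.2  -45.3  199.3]
 [ 695.7  -82.4  199.3]
 [ 729.2 -119.5  199.3]] [[ 608.6  -93.7   70.2]
 [ 642.1 -130.8   70.2]
 [ 675.6 -167.9   70.2]]
pad [ 396.5 -273.6   66.7] foot [ 436.6 -261.5  -10.6]
1.7 [[-0.9  0.4  0. ]
 [ 0.4  0.9  0. ]
 [-0.   0.  -1. ]]
```

```bash
cat > plan.py <<'E'
from h import *
import sys
from scipy.spatial.transform import Rotation as Ro
def plan(way,yaw=None,rows=10):
    "way: list of (x,y,z,nrows); prints tool-frame rows. yaw: wanted world heading of tool y (mod pi)"
    o=ctrl.get_obs();R=Ro.from_quat(np.roll(o['tcp_rot'],-1)).as_matrix();p=np.array(o['tool_pos'])
    h=np.arctan2(R[1,1],R[0,1]);tz=R[:,2]
    tw=0 if yaw is None else -np.degrees((yaw-h+np.pi/2)%np.pi-np.pi/2)
    n=sum(w[3] for w in way);rw=[]
    for x,y,z,k in way:
        t=np.array([x,y,z],float)
        for i in range(k):
            d=R.T@((t-p)/k)/1000;rw.append([*d.round(4),round(tw/n,2)])
            R=R@Ro.from_euler('z',tw/n,degrees=True).as_matrix()
        p=t
    print('h',h,'twist',tw,'tz',tz.round(3),'q',np.round(o['q'],2),'p',np.round(o['tool_pos'],1),'F',np.round(o['wrist_force'],1),'t',o['time'])
    print(str([[float(a) for a in r] for r in rw]))
E
python3 -c "
from plan import *
plan([(370,420,205,3),(450,250,205,4),(480,60,205,4),(460,-130,205,4),(398,-273,160,5)],yaw=.734)"
```

```text
h 1.1640297571856968 twist 24.638890151776014 tz [ 0.  0. -1.] q [ 1.01  0.21  1.54 -0.    1.39 -0.15] p [227.5 528.1 201.2] F [-0.2  0.1  0.2] t 1.7
[[-0.0579, -0.0143, -0.0013, 1.23], [-0.0582, -0.0131, -0.0013, 1.23], [-0.0584, -0.0118, -0.0013, 1.23], [-0.0371, -0.0288, -0.0, 1.23], [-0.0377, -0.028, -0.0, 1.23], [-0.0383, -0.0272, -0.0, 1.23], [-0.0389, -0.0263, -0.0, 1.23], [-0.0315, -0.0363, -0.0, 1.23], [-0.0323, -0.0357, -0.0, 1.23], [-0.033, -0.035, -0.0, 1.23], [-0.0338, -0.0342, -0.0, 1.23], [-0.0245, -0.041, -0.0, 1.23], [-0.0254, -0.0405, -0.0, 1.23], [-0.0262, -0.0399, -0.0, 1.23], [-0.0271, -0.0393, -0.0, 1.23], [-0.0098, -0.0296, 0.009, 1.23], [-0.0104, -0.0294, 0.009, 1.23], [-0.0111, -0.0291, 0.009, 1.23], [-0.0117, -0.0289, 0.009, 1.23], [-0.0123, -0.0286, 0.009, 1.23]]
```

Request:
apply_moves --pt "-0.055 -0.014 0 1.2" --pt "-0.055 -0.013 0 1.2" --pt "-0.055 -0.012 0 1.2" --pt "-0.037 -0.029 0 1.2" --pt "-0.038 -0.028 0 1.2" --pt "-0.038 -0.027 0 1.2" --pt "-0.039 -0.026 0 1.2" --pt "-0.032 -0.036 0 1.2" --pt "-0.032 -0.036 0 1.2" --pt "-0.033 -0.035 0 1.2" --fingers 255 --grip_force 10

```text
time: 2.95
tool_pos: [465.5, 110.5, 201.4]
tcp_rot: [0.0, 0.304, 0.953, 0.0]
wrist_force: [0.2, 0.5, 0.7]
grip_width: 1.0
finger_force: 0.0
```

Request:
apply_moves --pt "-0.034 -0.034 0 1.2" --pt "-0.025 -0.041 0 1.2" --pt "-0.026 -0.04 0 1.2" --pt "-0.026 -0.04 0 1.2" --pt "-0.027 -0.039 0 1.2" --pt "-0.01 -0.03 0.009 1.2" --pt "-0.01 -0.029 0.009 1.2" --pt "-0.011 -0.029 0.009 1.2" --pt "-0.012 -0.029 0.009 1.2" --pt "-0.012 -0.029 0.009 1.2"

```text
time: 4.2
tool_pos: [394.4, -270.0, 156.1]
tcp_rot: [0.0, 0.402, 0.916, -0.0]
wrist_force: [0.0, 0.3, 0.6]
grip_width: 0.6
finger_force: 0.0
```

```bash
python3 -c "
from plan import *
c=cap('wrist','w1.png');print([(r['p'],atz(c,r['centre'],67)) for r in ctrl.spot_point('wrist','treadle_pad')[:2]])
plan([(397,-273,110,10)],yaw=.734)"
```

```text
[(0.91, array([ 401.19844966, -274.96309439,   67.        ]))]
h 0.7414032017988151 twist 0.424172217955761 tz [-0.001  0.    -1.   ] q [-0.78  0.04  1.82 -0.    1.28 -1.52] p [ 393.4 -270.7  155.4] F [ 0.6  0.7 -0.5] t 4.3
[[-0.0004, 0.0001, 0.0045, 0.04], [-0.0004, 0.0001, 0.0045, 0.04], [-0.0004, 0.0001, 0.0045, 0.04], [-0.0004, 0.0001, 0.0045, 0.04], [-0.0004, 0.0001, 0.0045, 0.04], [-0.0004, 0.0001, 0.0045, 0.04], [-0.0004, 0.0001, 0.0045, 0.04], [-0.0004, 0.0001, 0.0045, 0.04], [-0.0004, 0.0001, 0.0045, 0.04], [-0.0004, 0.0001, 0.0045, 0.04]]
```

View pics/w1.png

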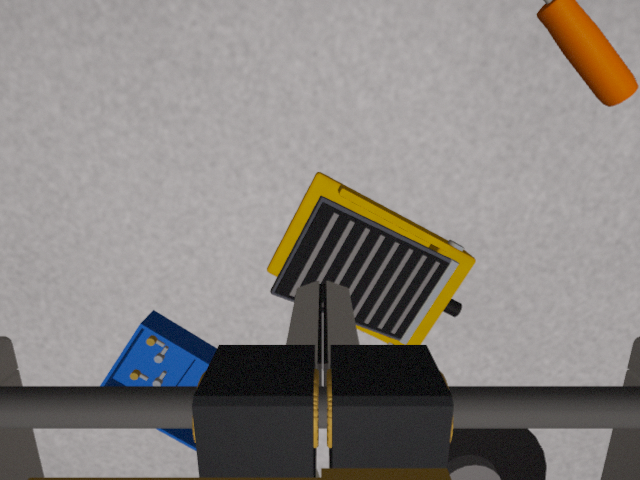

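The wrist view shows the closed fingertips over the treadle near (322,285), at its toe end. I'll press down now.

Request:
apply_moves --pt "-0.003 0.001 0.02 0" --pt "-0.003 0.0 0.02 0" --pt "0 0 0.02 0" --pt "0 0 0.01 0" --pt "0 0 0.006 0" --pt "0 0 0.006 0" --pt "0 0 0.004 0" --pt "0 0 0.003 0" --pt "0 0 0.002 0" --pt "0 0 0 0"

```text
time: 5.55
tool_pos: [399.5, -272.7, 65.1]
tcp_rot: [-0.0, 0.401, 0.916, 0.0]
wrist_force: [0.8, 0.0, -0.5]
grip_width: 0.1
finger_force: 0.0
```

```bash
python3 -c "
from plan import *
c=cap('scene');w=cap('wrist')
a=cv2.resize(c['image'][310:410,210:350],(560,400),interpolation=cv2.INTER_CUBIC);b=cv2.resize(w['image'],(533,400))
a=cv2.resize(a,(400,300));b=cv2.resize(b,(400,300))
cv2.imwrite('pics/p1.png',np.hstack([a,b])[:,:,::-1])
plan([(397,-273,60,1)])"
```

```text
h 0.745107747862145 twist 0 tz [ 0. -0. -1.] q [-0.78  0.18  1.89  0.    1.08 -1.52] p [ 399.6 -272.8   65.3] F [-0.2 -0.3  0. ] t 5.65
[[0.0016, -0.002, 0.0053, 0.0]]
```

View pics/p1.png

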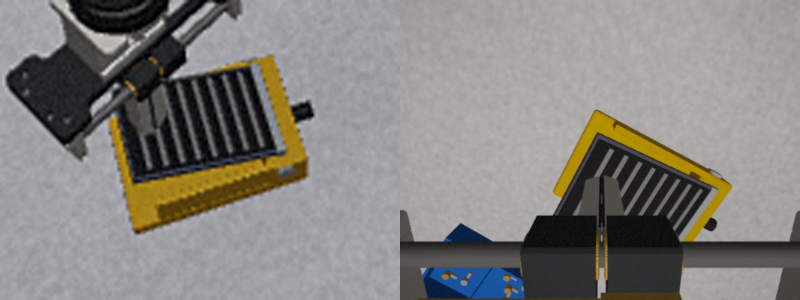

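Request:
apply_moves --pt "0 0 0.001 0" --pt "0 0 0.001 0" --pt "0 0 0.001 0" --pt "0 0 0.001 0" --pt "0 0 0.001 0" --pt "0 0 0 0" --pt "0 0 0 0" --pt "0 0 0 0" --pt "0 0 0 0" --pt "0 0 0 0"

```text
time: 6.9
tool_pos: [399.7, -273.0, 60.3]
tcp_rot: [0.0, 0.401, 0.916, -0.0]
wrist_force: [-2.1, -0.9, 4.9]
grip_width: 0.6
finger_force: 2.2
```

```bash
python3 -c "
from plan import *
c=cap('scene')
cv2.imwrite('pics/p2.png',cv2.resize(c['image'][300:410,210:340],(780,600)[:2],interpolation=cv2.INTER_CUBIC)[:,:,::-1])
o=ctrl.get_obs();print(o['effort'],o['wrist_force'],o['torque'],proj(c,[[399.5,-272.7,41.],[399.5,-272.7,67]])-[210,300])"
```

```text
[ 9.81137082e-01 -2.89768428e+01 -2.14868295e+01  6.44995719e-01
 -4.50439705e-02  1.37297731e-02] [-2.06990907 -0.77297528  4.58824228] [-0.29972001  0.36833032 -0.00126454] [[53.39825208 56.40627217]
 [52.25193627 51.09203369]]
```

View pics/p2.png

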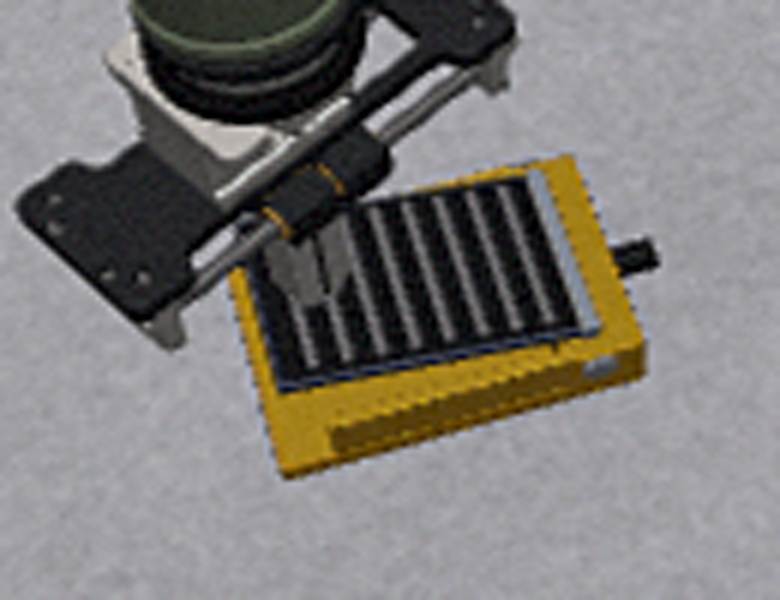

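Request:
apply_moves --pt "0 0 0.002 0" --pt "0 0 0.002 0" --pt "0 0 0.002 0" --pt "0 0 0.002 0" --pt "0 0 0.002 0" --pt "0 0 0 0" --pt "0 0 0 0" --pt "0 0 0 0" --pt "0 0 0 0" --pt "0 0 0 0"

```text
time: 8.2
tool_pos: [399.0, -273.0, 50.5]
tcp_rot: [-0.0, 0.401, 0.916, -0.0]
wrist_force: [-4.6, -1.1, 9.1]
grip_width: 0.5
finger_force: 3.7
```

Request:
apply_moves --pt "0 0 0.002 0" --pt "0 0 0.002 0" --pt "0 0 0.002 0" --pt "0 0 0.001 0" --pt "0 0 0.001 0" --pt "0 0 0 0" --pt "0 0 0 0" --pt "0 0 0 0" --pt "0 0 0 0" --pt "0 0 0 0"

```text
time: 9.45
tool_pos: [398.6, -273.2, 42.8]
tcp_rot: [-0.001, 0.401, 0.916, -0.001]
wrist_force: [-6.3, -1.2, 10.8]
grip_width: 0.7
finger_force: 5.2
```

Request:
apply_moves --pt "0 0 0.001 0" --pt "0 0 0.001 0" --pt "0 0 0.001 0" --pt "0 0 0.001 0" --pt "0 0 0 0" --pt "0 0 0 0" --pt "0 0 0 0" --pt "0 0 0 0" --pt "0 0 0 0" --pt "0 0 0 0"

```text
time: 10.7
tool_pos: [398.5, -273.3, 40.7]
tcp_rot: [-0.001, 0.401, 0.916, -0.001]
wrist_force: [-10.3, 1.8, 24.3]
grip_width: 0.4
finger_force: 12.0
```

```bash
python3 -c "
from plan import *
c=cap('scene')
cv2.imwrite('pics/p3.png',cv2.resize(c['image'][300:410,210:340],(780,600)[:2],interpolation=cv2.INTER_CUBIC)[:,:,::-1])
o=ctrl.get_obs();print(o['wrist_force'],o['torque'],o['tool_pos'])"
```

```text
[-10.77494673   2.24856221  23.55854972] [0.32938836 2.05314514 0.05376253] [ 398.49283066 -273.30119792   40.63190319]
```

View pics/p3.png

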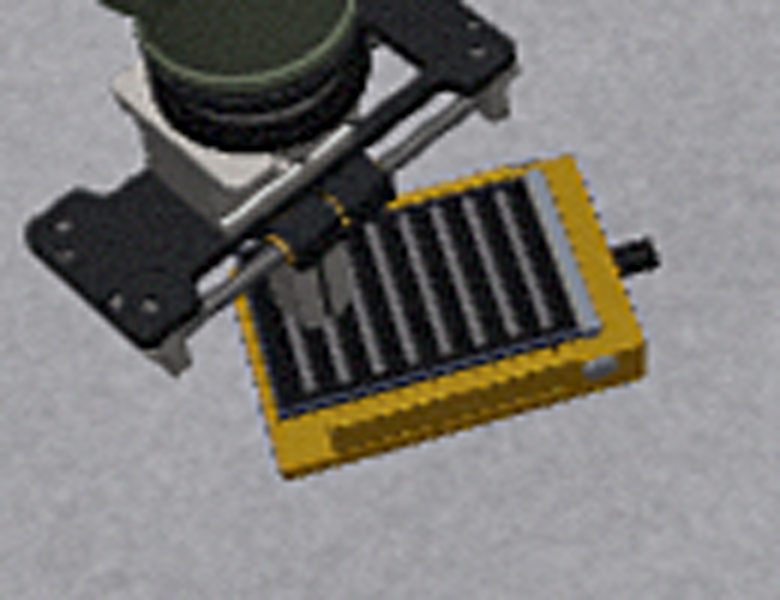

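The force jumped from 11 to 24 N and the treadle looks level, so the pedal is at its stop. The effective fingertip height is about 4 mm above the reported TCP z, not 19 mm below it; I'll allow for that at the roller. Next I release and go above the roller.

Request:
apply_moves --pt "0 0 -0.02 0" --pt "0 0 -0.03 0" --pt "0 0 -0.03 0" --pt "0 0 -0.03 0" --pt "0 0 -0.03 0" --pt "0 0 -0.03 0" --pt "0 0 -0.03 0" --pt "0 0 -0.03 0" --pt "0 0 0 0" --pt "0 0 0 0"

```text
time: 12.0
tool_pos: [399.0, -271.8, 266.2]
tcp_rot: [-0.001, 0.401, 0.916, 0.001]
wrist_force: [-0.2, 0.3, 0.7]
grip_width: 0.5
finger_force: 0.0
```

```bash
python3 -c "
from plan import *
plan([(696,-82,275,9)],yaw=.734)"
```

```text
h 0.7453456565526269 twist 0.6500582362704669 tz [-0.002  0.003 -1.   ] q [-0.78 -0.04  1.67  0.    1.51 -1.52] p [ 399.  -271.8  266.2] F [-0.2  0.3  0.7] t 12.0
[[-0.0069, 0.0386, -0.001, 0.07], [-0.0068, 0.0386, -0.001, 0.07], [-0.0068, 0.0386, -0.001, 0.07], [-0.0067, 0.0386, -0.001, 0.07], [-0.0067, 0.0386, -0.001, 0.07], [-0.0066, 0.0386, -0.001, 0.07], [-0.0066, 0.0386, -0.001, 0.07], [-0.0065, 0.0386, -0.001, 0.07], [-0.0065, 0.0386, -0.001, 0.07]]
```

Request:
apply_moves --pt "-0.007 0.039 -0.001 0" --pt "-0.007 0.039 -0.001 0" --pt "-0.007 0.039 -0.001 0" --pt "-0.007 0.039 -0.001 0" --pt "-0.007 0.039 -0.001 0" --pt "-0.006 0.038 -0.001 0.3" --pt "-0.006 0.038 -0.001 0.3" --pt "-0.006 0.038 -0.001 0" --pt "-0.006 0.038 -0.001 0" --pt "0 0 0 0" --fingers 70

```text
time: 13.25
tool_pos: [695.3, -79.4, 272.9]
tcp_rot: [-0.003, 0.405, 0.914, -0.0]
wrist_force: [-1.0, -0.1, -0.3]
grip_width: 68.4
finger_force: 0.0
```

```bash
python3 -c "
from plan import *
w=cap('wrist','w2.png');c=cap('scene');t=cap('top')
print([(r['p'],r['centre'],atz(w,r['centre'],199)) for r in ctrl.spot_point('wrist','roller_mid')[:2]])
print(proj(w,[[695.7,-82.4,199.3]]))
a=c['image'][190:290,320:453];b=w['image']
cv2.imwrite('pics/w2.png',np.hstack([cv2.resize(a,(400,300),interpolation=cv2.INTER_CUBIC),cv2.resize(b,(400,300))])[:,:,::-1])
plan([(696,-82,185,9)],yaw=.734)"
```

```text
[(0.68, [319.6, 258.2], array([697.10290099, -83.26718008, 199.        ]))]
[[318.9368164  256.14434404]]
h 0.7337901390868897 twist -0.012024144605979597 tz [-0.002  0.    -1.   ] q [-0.24  0.43  1.1  -0.    1.61 -0.98] p [694.  -82.2 275.9] F [ 0.2 -0.9 -0.2] t 13.45
[[-0.0002, 0.0002, 0.0101, -0.0], [-0.0002, 0.0002, 0.0101, -0.0], [-0.0002, 0.0002, 0.0101, -0.0], [-0.0002, 0.0002, 0.0101, -0.0], [-0.0002, 0.0002, 0.0101, -0.0], [-0.0002, 0.0002, 0.0101, -0.0], [-0.0002, 0.0002, 0.0101, -0.0], [-0.0002, 0.0002, 0.0101, -0.0], [-0.0002, 0.0002, 0.0101, -0.0]]
```

View pics/w2.png

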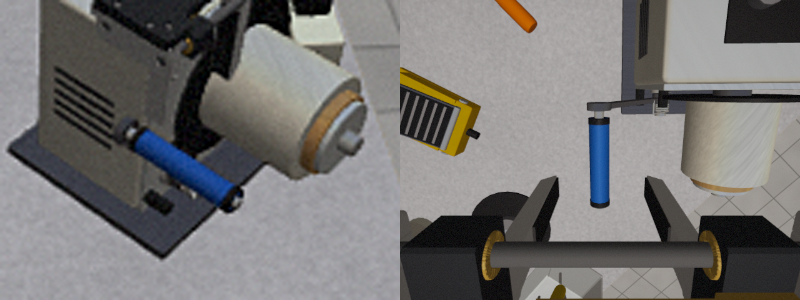

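The wrist view shows the blue roller centred between the open fingers, around column 598. Descend and grip it.

Request:
apply_moves --pt "0 0 0.015 0" --pt "0 0 0.015 0" --pt "0 0 0.015 0" --pt "0 0 0.015 0" --pt "0 0 0.012 0" --pt "0 0 0.012 0" --pt "0 0 0.008 0" --pt "0 0 0.004 0" --pt "0 0 0 0" --pt "0 0 0 0"

```text
time: 14.7
tool_pos: [695.5, -81.8, 181.8]
tcp_rot: [0.001, 0.406, 0.914, 0.0]
wrist_force: [0.7, -0.4, 0.4]
grip_width: 68.3
finger_force: 0.0
```

Request:
apply_moves --pt "0 0 0 0" --pt "0 0 0 0" --pt "0 0 0 0" --pt "0 0 0 0" --pt "0 0 0 0" --pt "0 0 0 0" --pt "0 0 0 0" --pt "0 0 0 0" --pt "0 0 0 0" --pt "0 0 0 0" --fingers 255 --grip_force 25

```text
time: 15.95
tool_pos: [694.5, -82.3, 181.0]
tcp_rot: [-0.001, 0.406, 0.914, -0.001]
wrist_force: [-4.0, -3.7, 2.5]
grip_width: 21.6
finger_force: 25.0
```

```bash
python3 -c "
from plan import *
w=cap('wrist');c=cap('scene')
a=c['image'][190:290,320:453];b=w['image']
cv2.imwrite('pics/w3.png',np.hstack([cv2.resize(a,(400,300),interpolation=cv2.INTER_CUBIC),cv2.resize(b,(400,300))])[:,:,::-1])
p0=np.array(ctrl.get_obs()['tool_pos']);d=np.array([np.cos(.734),np.sin(.734),0])
way=[]
for q in np.linspace(.09,.9,10):
    a=np.radians(55)-q;s=170*(np.cos(a)-np.cos(np.radians(55)));z=170*(np.sin(a)-np.sin(np.radians(55)))
    way.append((*(p0-d*s+[0,0,z]),1))
plan(way)"
```

```text
h 0.7343814199672128 twist 0 tz [-0.002 -0.001 -1.   ] q [-0.24  0.48  1.22 -0.    1.44 -0.98] p [694.5 -82.3 181. ] F [-4.1 -3.6  1.1] t 16.05
[[0.0, -0.0121, 0.0093, 0.0], [0.0, -0.0112, 0.0104, 0.0], [-0.0, -0.0102, 0.0114, 0.0], [-0.0, -0.0092, 0.0122, 0.0], [-0.0, -0.008, 0.013, 0.0], [-0.0, -0.0068, 0.0137, 0.0], [-0.0, -0.0056, 0.0142, 0.0], [-0.0, -0.0043, 0.0147, 0.0], [-0.0, -0.0029, 0.015, 0.0], [-0.0, -0.0016, 0.0152, 0.0]]
```

View pics/w3.png

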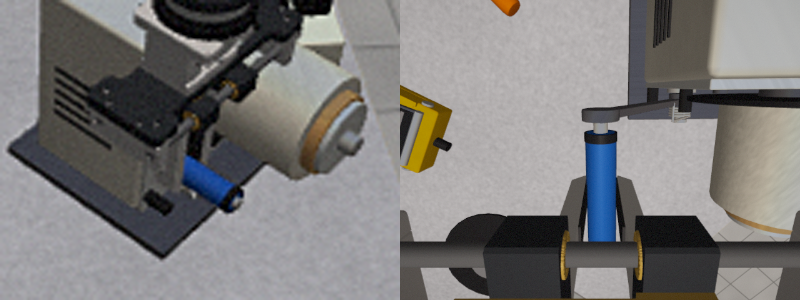

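The jaws hold the roller at 21.6 mm, which matches its 22 mm diameter. I'll follow the arc down at half speed.

Request:
apply_moves --pt "0 -0.006 0.0045 0" --pt "0 -0.006 0.005 0" --pt "0 -0.006 0.005 0" --pt "0 -0.0055 0.005 0" --pt "0 -0.005 0.0055 0" --pt "0 -0.005 0.006 0" --pt "0 -0.0045 0.006 0" --pt "0 -0.0045 0.006 0" --pt "0 -0.004 0.0065 0" --pt "0 -0.004 0.0065 0" --grip_force 40

```text
time: 17.3
tool_pos: [658.6, -115.6, 127.8]
tcp_rot: [0.002, 0.406, 0.914, 0.0]
wrist_force: [-5.0, 0.4, 8.8]
grip_width: 21.2
finger_force: 40.0
```

Request:
apply_moves --pt "0 -0.0035 0.007 0" --pt "0 -0.0035 0.007 0" --pt "0 -0.003 0.007 0" --pt "0 -0.0025 0.007 0" --pt "0 -0.002 0.0075 0" --pt "0 -0.002 0.0075 0" --pt "0 -0.0015 0.0075 0" --pt "0 -0.001 0.0075 0" --pt "0 0 0 0" --pt "0 0 0 0"

```text
time: 18.55
tool_pos: [643.0, -130.0, 69.0]
tcp_rot: [0.0, 0.406, 0.914, -0.001]
wrist_force: [-8.5, -4.8, 9.7]
grip_width: 20.9
finger_force: 40.0
```

Request:
apply_moves --pt "0 -0.0005 0.004 0" --pt "0 -0.0005 0.004 0" --pt "0 0 0.003 0" --pt "0 0 0.002 0" --pt "0 0 0.002 0" --pt "0 0 0.001 0" --pt "0 0 0 0" --pt "0 0 0 0" --pt "0 0 0 0" --pt "0 0 0 0"

```text
time: 19.8
tool_pos: [641.6, -131.2, 52.8]
tcp_rot: [-0.0, 0.406, 0.914, -0.002]
wrist_force: [-8.5, -6.1, 9.6]
grip_width: 21.0
finger_force: 40.0
```

```bash
python3 -c "
from plan import *
w=cap('wrist');c=cap('scene')
print(ctrl.get_obs()['wrist_force'])
print(proj(c,[[608.6,-93.7,70.2],[675.6,-167.9,70.2]]), [(r['p'],r['centre'],r['centre']-proj(c,[[642.1,-130.8,70.2]])) for r in ctrl.spot_point('scene','roller_mid')[:2]])
a=c['image'][190:290,320:453];b=w['image']
cv2.imwrite('pics/w4.png',np.hstack([cv2.resize(a,(400,300),interpolation=cv2.INTER_CUBIC),cv2.resize(b,(400,300))])[:,:,::-1])"
```

```text
[-8.48885999 -5.50603532  9.64064438]
[[344.0448541  283.05384013]
 [373.64485289 305.38350493]] [(0.69, [359.4, 297.7], array([[0.86191243, 3.71274574]]))]
```

View pics/w4.png

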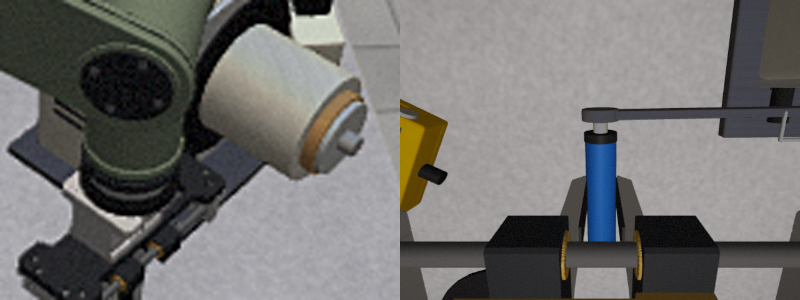

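The arm is now nearly level and there's no jump from the stop yet. I'll keep going in small steps until the force rises.

Request:
apply_moves --pt "0 0 0.001 0" --pt "0 0 0.001 0" --pt "0 0 0.001 0" --pt "0 0 0 0" --pt "0 0 0 0" --pt "0 0 0 0" --pt "0 0 0 0" --pt "0 0 0 0" --pt "0 0 0 0" --pt "0 0 0 0"

```text
time: 21.2
tool_pos: [641.7, -131.3, 51.6]
tcp_rot: [-0.0, 0.406, 0.914, -0.002]
wrist_force: [-12.7, -4.9, 16.8]
grip_width: 21.2
finger_force: 40.0
```

Request:
apply_moves --pt "0 0 0.001 0" --pt "0 0 0.001 0" --pt "0 0 0 0" --pt "0 0 0 0" --pt "0 0 0 0" --pt "0 0 0 0" --pt "0 0 0 0" --pt "0 0 0 0" --pt "0 0 0 0" --pt "0 0 0 0"

```text
time: 22.45
tool_pos: [641.8, -131.4, 51.4]
tcp_rot: [-0.0, 0.406, 0.914, -0.002]
wrist_force: [-16.0, -3.8, 24.3]
grip_width: 21.1
finger_force: 40.0
```

The tool moved only 0.2 mm for 2 mm commanded while the force rose to 24 N, so the arm is firmly on its lower stop. Handing in.

```bash
python3 -c "
from h import *
print(ctrl.close_job())"
```

```text
the job is handed in; nothing more can be done
None
```

I pressed the foot pedal to its stop and released it, then swung the dancer arm down to its lower end stop and handed the job in with the gripper still holding it there (about 24 N vertical force at the wrist); no verdict came back, and I didn't re-check the pedal or the bystanders' positions afterwards.

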